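# Hang the valve unit on the slanted peg and press it home

### The job

Put the valve unit that has a hanging hole away on the peg of the slanted board: thread it onto the peg along the peg's axis, still held, block outwards and hanging straight down the board. Then push it on against the stiff black sleeve until it lies flat on the rubber seat, press it there firmly for a moment with about 25 N, and let go. Never load the peg board with more than 40 N, and leave the other parts on the table where they are.

Things in the scene. Friction and masses are not known exactly. Their poses are not given: they have to be found in the camera images.
- valve: Valve unit to hang, ~0.35 kg: steel plate 130 (x) x 40 (y) x 10 (z) mm, an aluminium block on it from x -40 to +20, y +-18, z 10 to 60 (grip across y), 6 mm cap on top at x -22, fittings out to x -57. Origin: centre of plate's underside, z up, x to the end with the 17.5 mm round through hole (axis along z, at x +45, y 0). Starts flat on the table, hole end away from the robot within 0.5 rad.
- valve_eye (a point): Centre of the valve unit's hole at the underside of its plate (x = +45 mm in the unit's frame; same axes).
- board: Slanted aluminium board, fixed, with one steel peg square to it, 14 mm thick, round tip, 50 deg above level. Origin: peg's axis at the board's face; z out along the peg (tip at 60 mm), x up the slope (-135 to +55), y sideways (+-103). Hung home, the unit has the board's axes: hole round the peg, origin at x -45, y 0, z = height of the seat, block below the peg, facing out.
- sleeve (a joint): Black sleeve round the peg's root, 26 mm thick, sliding along the peg: 0 = fully out, rim 18 mm from the board's face; grows as pushed in (m), up to 0.019. Starts between 0 and 0.003; the unit pushes it in ahead of itself. No spring: slides under about 7 N and stays where left.
- seat (a point): Nominal centre of the black rubber seat, on the board's face 60 mm down the slope from the peg. The seat (80 x 32 mm, under the hung unit) stands 1 to 11 mm proud of the face, set anew each time and NOT measured: feel for it. It gives 1 mm per 20 N, and carries the unit flat, parallel to the board.
- spare: Bystander: a valve unit with the same block but a shorter plate (110 mm) that has no hole. Origin and axes as for the valve unit. It lies beside the valve unit, and the two may have changed places.
- cylinder: Bystander: small air cylinder, 160 mm long, lying on the table. Origin: at its middle, on the table.
- roller_a: Bystander: blue roller valve on a steel angle bracket, 50 x 45 x 50 mm. Origin: centre of its underside.
- roller_b: Bystander: a second such blue roller valve. Origin: centre of its underside.
- case: Bystander: dark spectacles case, a rounded rod 160 mm long, 28 mm thick, lying. Origin: its middle, underside.
- tee: Bystander: small aluminium tee connector, 68 mm long, 18 mm high. Origin: centre of its underside.
- rack: The whole fixed stand that carries the board, peg and sleeve: base plate 150 (x) x 200 (y) mm on the table, 170 mm tall. Origin: on the table, below the board's middle; x points away from the board's face, and the peg's root lies 30 mm ahead in x and 115 mm up.

How it is judged:
By the outcome, as a careful person would: the job done as asked, in the order asked, and still so for the second after the job is handed in, with the robot touching nothing.
It also fails if it takes over 58 s, if anything falls off the work surface, if the arm or the gripper's body presses on something with over 40 N, if the wrist force passes 120 N, or if a joint passes its speed limit or range.

### The arm

A 6-joint arm with a two-finger parallel gripper is mounted at the origin on the work surface. World frame = base frame: x ahead of the robot, y to its left, z up, the work surface at z = 0. Lengths are in m, angles in degrees, forces in N, time in s.
With the tool pointing down it reaches from about 0.35 to 0.85 m from the base axis. Payload 8.1 kg.
Tool frame: the origin (TCP) lies at the very end of the fingers, on their centre line; the grasp point (between the pads) lies 19 mm behind it (r.hold_point_z is the distance from the TCP to the grasp point, in m); z points along the fingers, x is the direction in which the jaws open and shut, and the axes are right-handed (so a half turn about z gives the same grasp; the last joint's range is limited). The gripper opens to 93 mm and grips with 3 to 60 N. Pads are 15 mm wide; open, the fingers measure 128 mm over their backs; the gripper's body (75 mm by 188 mm) begins 65 mm behind the grasp point.
Start: joints at [62.659, 7.471, 85.268, -0, 87.261, -4.893], TCP at [0.229, 0.555, 0.219] pointing down, gripper open.
Joint ranges: [-169.43, 169.43], [-51.17, 129.36], [1.28, 143.12], [-76.62, 256.62], [0, 156.53], [-152.29, 152.29]. Speed limits (degrees/s): [136.94, 136.94, 159.86, 180, 180, 180].

### API

Orientations are given as [roll, pitch, yaw] about the fixed x, y, z axes, in that order (R = Rz(yaw) Ry(pitch) Rx(roll)).
In Python, from plant import r, imaging gives the robot as it stands. The module is installed in compiled form; this text tells all that it offers.
- The arm moves only by the shell command python3 -m creep 'ROWS' [FORCE]. ROWS is JSON, a list of rows, each an object of numbers: "x", "y", "z": the shift along the tool's x, y, z in units of 50 mm (1.0 is 50 mm); "ax", "ay", "az": the turn, a rotation vector about the tool's x, y, z in units of 10 degrees (1.0 is 10 degrees); "jaw": the opening, from 0 (shut) to 1 (fully open). In form: [{"x": .., "y": .., "z": .., "ax": .., "ay": .., "az": .., "jaw": ..}, ...]. A call has 1 to 10 rows; each row is the pose to reach, as a shift and turn from the pose commanded when the call began, along the tool's axes at that moment; what a row does not reach only later rows make up. A row lasts 1/8 s, in which the tool goes at most 62.5 mm and 10.7 degrees, less where a joint would pass 70% of its speed; a pose out of reach is approached as far as the arm can. A call with a gripper value outside its range is refused whole. The fingers move at their own pace and stop on an object; FORCE is the grip in N (left out, the last holds). Time passes only in rows, so rows that repeat a pose let the fingers close. It gives the time, the measured TCP pose, the force and the opening at its end, in the units of the state.
- r.sense(): the state, without advancing time (a new reading comes with each control period).
- imaging.camera(name): name is "scene" or "top" or "wrist"; returns the picture (420x560x3 uint8, blue, green, red); there is no depth.
- imaging.get_calibration(name): a dict with "vertical_fov" (degrees; the focal length in pixels is half the picture's height over the tangent of half this angle, whatever the lens; pixels are square), "cx", "cy" (the principal point, pixels), "k1" (the pictures are not rectified: a ray, as slopes to the right and down, at radius r is drawn at 1 + k1 r^2 times it, then the intrinsics apply), "camera_from_world" (4x4, takes a point from world to camera coordinates). Camera axes: x right, y down, z forward; pixel columns grow to the right and rows downward; lengths in m; the calibration is good to about 2 mm. A picture is of the moment at which its call begins: read the wrist's pose just before it. get_calibration takes no time and is no camera call; for the wrist camera it gives the pose at the moment of the call.
- r.finish_job(): hands the job in, once; it reports no verdict.
Trained networks look in the newest picture that a camera, given by its name, has taken for a name from the list of things; names that differ only in an ending like _2 or _b are one class to them, and where a whole thing is asked for, a point or a joint stands for the part that bears it (a point fixed in the world has none). Each returns a list of dicts, best first, with "conf" (0 to 1); they miss things now and then, are a little off and sometimes report something else, mostly with a low value. They report only what shows in the picture. A call takes as long as a camera call.
- imaging.trace(name, camera): "region" (420x560 bool, what is visible of it).
- imaging.place_of(name, camera): "point" ([x, y, z] in m, in world coordinates, good to about 4 mm: a listed point, or the origin of a listed thing).
The state is a dict: "time_s": time; "joint_pos": joint angles; "qvel": joint speeds; "joint_efforts": joint torques, N m; "tool_pos": TCP position; "orientation": TCP orientation; "wrist_force": force on the tool from outside, world axes, zero at the start; "wrist_torque": the same for the moment, N m; "width": opening from 0.0 (shut) to 1.0 (fully open).
Only numpy, scipy, OpenCV 4.12 (cv2) and the standard library are available. Lean on these libraries where they do the work, as an engineer would, in place of code of your own. Each camera call takes 0.05 s, during which the arm holds its last target.

## Working session

There is one attempt and no reset: what is moved stays moved. The work goes in short steps, Python scripts to look and compute and a shell command to move; the robot and the scene stay as the last step left them, time stands still between calls to the robot, and variables do not carry over. Pictures are saved under pics/ and viewed, and the job is handed in when it is done.

```bash
mkdir -p pics
cat > h.py <<'E'
import numpy as np, cv2
from scipy.spatial.transform import Rotation as R
from plant import r, imaging
def rot(o): return R.from_euler('xyz',o,degrees=True).as_matrix()
def cal(n):
    c=imaging.get_calibration(n); f=210/np.tan(np.radians(c['vertical_fov']/2)); return c,f
def proj(n,P,c=None):
    if c is None: c=imaging.get_calibration(n)
    f=210/np.tan(np.radians(c['vertical_fov']/2))
    P=np.atleast_2d(P); T=np.array(c['camera_from_world']); q=P@T[:3,:3].T+T[:3,3]
    s=q[:,:2]/q[:,2:]; rr=(s**2).sum(1,keepdims=True); s=s*(1+c['k1']*rr)
    return s*f+[c['cx'],c['cy']]
def ray(n,uv,c=None):
    if c is None: c=imaging.get_calibration(n)
    f=210/np.tan(np.radians(c['vertical_fov']/2))
    d=(np.array(uv,float)-[c['cx'],c['cy']])/f; s=d.copy()
    for _ in range(20): s=d/(1+c['k1']*(s@s))
    T=np.array(c['camera_from_world']); v=T[:3,:3].T@np.array([s[0],s[1],1]); o=-T[:3,:3].T@T[:3,3]
    return o,v
def onz(n,uv,z,c=None):
    o,v=ray(n,uv,c); return o+v*(z-o[2])/v[2]
E
python3 - <<'E'
from h import *
print(r.sense(), r.hold_point_z)
for n in ['scene','top']:
    im=imaging.camera(n); cv2.imwrite(f'pics/{n}0.png',im)
    print(imaging.get_calibration(n))
    for t in (['valve','valve_eye','board','spare','rack','seat'] if n=='top' else ['valve_eye','board','rack','valve']):
        print(n,t,[(np.round(p['point'],4).tolist(),round(p['conf'],2)) for p in imaging.place_of(t,n)])
print(r.sense()['time_s'])
E
```

```text
{'time_s': 0.0, 'joint_pos': array([ 6.26583953e+01,  7.51498536e+00,  8.53282831e+01, -1.68572554e-04,
        8.72602399e+01, -4.89385243e+00]), 'qvel': array([ 0.00390327,  0.03796494, -0.07797878, -0.03140124,  0.04973079,
       -0.17588451]), 'joint_efforts': array([ 1.20232322e-03, -5.59852123e+01, -4.91753054e+01,  7.71704572e-02,
        3.57221067e-02, -1.59681927e-04]), 'tool_pos': array([0.22883651, 0.55404667, 0.21759826]), 'orientation': array([-1.79991337e+02,  1.03145378e-01,  6.75522638e+01]), 'wrist_force': array([ 0.36643555, -0.29106773,  0.54173033]), 'wrist_torque': array([ 0.0061483 , -0.01716825,  0.01497987]), 'width': 0.998493146659767} 0.0188
{'vertical_fov': 44.693731811648234, 'cx': 276.6672677886664, 'cy': 208.99901367630372, 'k1': -0.11102497720356154, 'camera_from_world': array([[-0.15563902,  0.98776316,  0.01002204,  0.08448708],
       [ 0.65703198,  0.11109199, -0.74563231, -0.23659507],
       [-0.73762149, -0.10946468, -0.66628223,  1.6455204 ],
       [ 0.        ,  0.        ,  0.        ,  1.        ]])}
scene valve_eye [([0.5016, -0.3457, 0.0
[... 273 characters left out ...]
ra_from_world': array([[ 7.84487275e-04, -9.99854996e-01, -1.70109060e-02,
        -5.29420810e-03],
       [-9.95106641e-01,  9.00204519e-04, -9.88026438e-02,
         4.97493840e-01],
       [ 9.88036303e-02,  1.70051749e-02, -9.94961641e-01,
         1.21438208e+00],
       [ 0.00000000e+00,  0.00000000e+00,  0.00000000e+00,
         1.00000000e+00]])}
top valve [([0.4579, -0.3234, 0.0048], 0.65)]
top valve_eye [([0.4362, 0.3418, -0.001], 0.73), ([0.4641, -0.1634, 0.0034], 0.64), ([0.5024, -0.3429, 0.0], 0.57)]
top board [([0.6886, 0.0289, 0.1138], 0.97)]
top spare [([0.4641, -0.1631, 0.006], 0.58)]
top rack [([0.6543, 0.0333, 0.0026], 0.69)]
top seat [([0.6408, 0.0335, 0.073], 0.57)]
0.6
```

View pics/scene0.png

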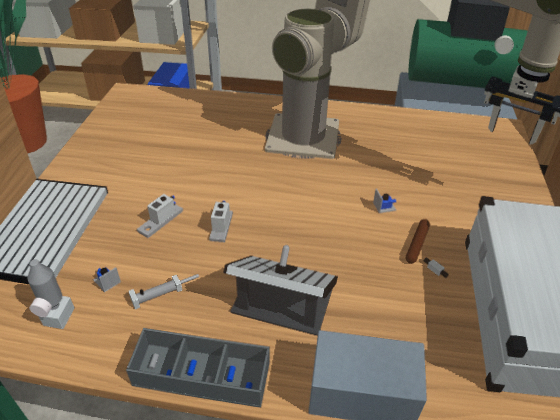

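View pics/top0.png

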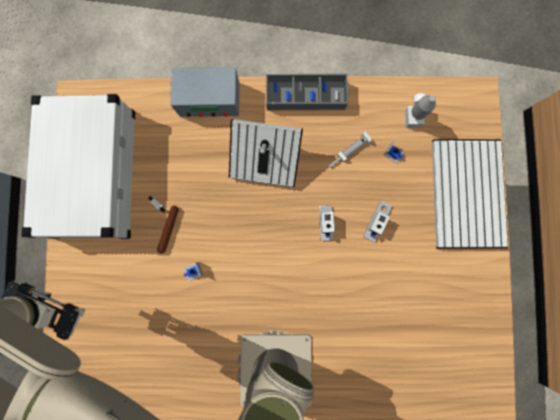

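Run:
```python
import cv2,numpy as np
t=cv2.imread('pics/top0.png'); s=cv2.imread('pics/scene0.png')
a=cv2.resize(t[190:250,310:410],None,fx=5,fy=5,interpolation=cv2.INTER_CUBIC)
b=cv2.resize(t[110:200,220:310],None,fx=4,fy=4,interpolation=cv2.INTER_CUBIC)
c=cv2.resize(s[185:245,130:240],None,fx=5,fy=5,interpolation=cv2.INTER_CUBIC)
d=cv2.resize(s[235:335,215:345],None,fx=4,fy=4,interpolation=cv2.INTER_CUBIC)
cv2.imwrite('pics/za.png',a);cv2.imwrite('pics/zb.png',b);cv2.imwrite('pics/zc.png',c);cv2.imwrite('pics/zd.png',d)
```

```text
(no output)
```

View pics/za.png

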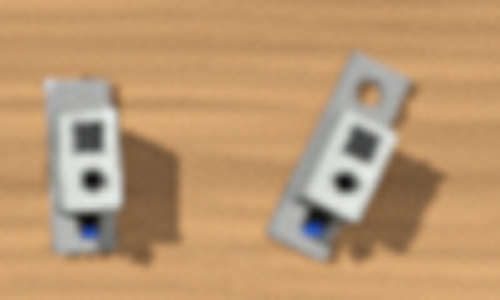

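View pics/zb.png

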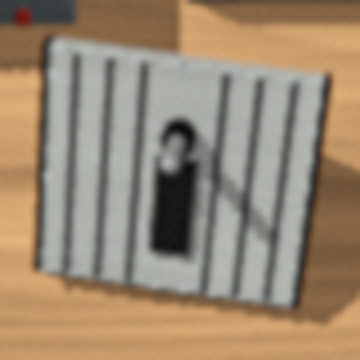

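View pics/zc.png

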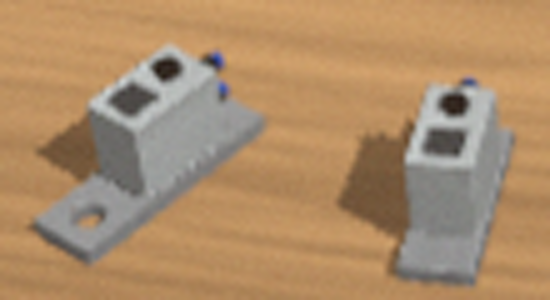

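View pics/zd.png

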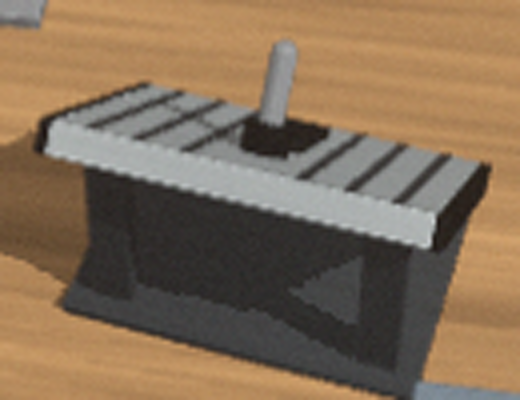

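Run:
```python
from h import *
from scipy.optimize import least_squares
za=lambda p:[310+p[0]/5-.4,190+p[1]/5-.4]
zc=lambda p:[130+p[0]/5-.4,185+p[1]/5-.4]
# valve model pts
obs=[('top',za((370,92)),(45,0,10)),('top',za((357,50)),(65,20,10)),('top',za((414,82)),(65,-20,10)),('top',za((268,236)),(-65,20,10)),('top',za((328,260)),(-65,-20,10)),
('top',za((345,181)),(-22,0,66)),
('scene',zc((90,214)),(45,0,10)),('scene',zc((35,225)),(65,-20,10)),('scene',zc((92,255)),(65,20,10)),('scene',zc((267,115)),(-65,20,10)),
('scene',zc((167,68)),(-22,0,66)),('scene',zc((92,103)),(20,-18,60)),('scene',zc((133,132)),(20,18,60)),('scene',zc((217,80)),(-40,18,60)),('scene',zc((170,46)),(-40,-18,60))]
C={n:imaging.get_calibration(n) for n in('top','scene')}
def res(p,per=False):
    o=[]
    c,s=np.cos(p[2]),np.sin(p[2])
    for n,uv,m in obs:
        m=np.array(m)/1000; P=[p[0]+c*m[0]-s*m[1],p[1]+s*m[0]+c*m[1],m[2]]
        o+=list((proj(n,P,C[n])[0]-uv))
    return np.array(o)
s=least_squares(res,[.458,-.324,0],loss='soft_l1'); print(s.x,np.degrees(s.x[2])); print(np.round(res(s.x).reshape(-1,2),1))
zb=lambda p:[220+p[0]/4-.4,110+p[1]/4-.4]
zd=lambda p:[215+p[0]/4-.4,235+p[1]/4-.4]
ob2=[('top',zb((48,38)),(55,103,0)),('top',zb((330,73)),(55,-103,0)),('top',zb((298,306)),(-135,-103,0)),('top',zb((37,270)),(-135,103,0)),
('scene',zd((50,118)),(55,-103,0)),('scene',zd((437,211)),(55,103,0)),('scene',zd((285,50)),(0,0,53)),('scene',zd((149,84)),(-135,-103,0))]
def B(p):
    c,s=np.cos(p[2]),np.sin(p[2]); t=np.radians(50)
    z=np.array([-np.cos(t)*c,-np.cos(t)*s,np.sin(t)]); x=np.array([np.sin(t)*c,np.sin(t)*s,np.cos(t)])
    return np.c_[x,np.cross(z,x),z]
def res2(p):
    M=B(p); o=[]
    for n,uv,m in ob2:
        P=M@(np.array(m)/1000)+[p[0],p[1],.115]; o+=list(proj(n,P,C[n])[0]-uv)
    return np.array(o)
s=least_squares(res2,[.689,.028,0],loss='soft_l1'); print(s.x,np.degrees(s.x[2])); print(np.round(res2(s.x).reshape(-1,2),1))
c,f=cal('wrist'); T=np.array(c['camera_from_world']); se=r.sense(); M=rot(se['orientation'])
print('cam in tool',M.T@(-T[:3,:3].T@T[:3,3]-se['tool_pos']), 'axes',(T[:3,:3]@M).round(3).tolist(),c['vertical_fov'],c['k1'])
```

```text
[ 0.46296385 -0.32306462 -0.46583028] -26.69010920116451
[[-0.5  0.1]
 [-0.9  0.1]
 [-0.9 -0.7]
 [-0.7 -0.5]
 [-1.2  0.4]
 [-0.3  0.1]
 [-0.2  0.4]
 [-0.3 -0.7]
 [-0.9 -0.1]
 [-0.5  0.4]
 [-0.1 -0.6]
 [-1.5  0.1]
 [ 0.2 -0.1]
 [ 0.1 -2.2]
 [-0.4 -0.7]]
[ 0.68738621  0.02880348 -0.15002878] -8.596015992091855
[[-0.3  1.4]
 [-0.4  2.6]
 [-0.9  0.4]
 [-0.  -0. ]
 [-1.7  0.1]
 [ 1.   1.5]
 [-0.6  0.9]
 [-0.8 -0.2]]
cam in tool [-0.00067981 -0.08380231 -0.16592184] axes [[1.0, 0.0, -0.001], [-0.0, 0.954, -0.301], [0.001, 0.301, 0.954]] 70.28696256355666 0.020747782325040758
```

```bash
python3 -m creep '[{"x":-1,"y":1.4,"z":-0.3,"az":1,"jaw":1},{"x":-2,"y":2.8,"z":-0.6,"az":2,"jaw":1},{"x":-3,"y":4.2,"z":-1,"az":3,"jaw":1},{"x":-4,"y":5.6,"z":-1,"az":4,"jaw":1},{"x":-4.85,"y":6.8,"z":-1,"az":5,"jaw":1},{"x":-4.85,"y":6.8,"z":-1,"az":6,"jaw":1},{"x":-4.85,"y":6.8,"z":-1,"az":7,"jaw":1},{"x":-4.85,"y":6.8,"z":-1,"az":8,"jaw":1},{"x":-4.85,"y":6.8,"z":-1,"az":9,"jaw":1},{"x":-4.85,"y":6.8,"z":-1,"az":9.2,"jaw":1}]' 40
cat > go.py <<'E'
from h import *
def delta(p,M):
    s=r.sense(); m=rot(s['orientation'])
    d=m.T@(np.array(p)-s['tool_pos'])/0.05; w=R.from_matrix(m.T@M).as_rotvec(degrees=True)/10
    return d.round(3),w.round(3)
def down(psi): return rot([180,0,psi])
E
python3 - <<'E'
from go import *
s=r.sense();print(s['time_s'],s['tool_pos'],s['orientation'],s['joint_pos'].round(1))
ux=np.array([.8935,-.449]); g=np.array([.463,-.323])-.010*ux
print(g,delta([*(g),.20],down(-116.69)))
E
```

```text
0.6 [0.22909732 0.55454232 0.2186556 ] [ 1.79999678e+02 -1.49399266e-03  6.75493054e+01] [62.7  7.5 85.3 -0.  87.3 -4.9]
[ 0.454065 -0.31851 ] (array([-14.419,  10.827,   0.373]), array([  0.   ,   0.   , -17.576]))schema error: expected keys x, y, z, ax, ay, az, jaw
```

```bash
python3 -m creep '[{"x":-1,"y":1.4,"z":-0.3,"ax":0,"ay":0,"az":1,"jaw":1},{"x":-2,"y":2.8,"z":-0.6,"ax":0,"ay":0,"az":2,"jaw":1},{"x":-3,"y":4.2,"z":-1,"ax":0,"ay":0,"az":3,"jaw":1},{"x":-4,"y":5.6,"z":-1,"ax":0,"ay":0,"az":4,"jaw":1},{"x":-4.85,"y":6.8,"z":-1,"ax":0,"ay":0,"az":5,"jaw":1},{"x":-4.85,"y":6.8,"z":-1,"ax":0,"ay":0,"az":6,"jaw":1},{"x":-4.85,"y":6.8,"z":-1,"ax":0,"ay":0,"az":7,"jaw":1},{"x":-4.85,"y":6.8,"z":-1,"ax":0,"ay":0,"az":8,"jaw":1},{"x":-4.85,"y":6.8,"z":-1,"ax":0,"ay":0,"az":9,"jaw":1},{"x":-4.85,"y":6.8,"z":-1,"ax":0,"ay":0,"az":9.2,"jaw":1}]' 40
python3 - <<'E'
from go import *
s=r.sense();print(s['time_s'],s['tool_pos'],s['orientation'],s['joint_pos'].round(1))
ux=np.array([.8935,-.449]); g=np.array([.463,-.323])-.010*ux
print(g,delta([*(g),.20],down(-116.69)))
E
```

```text
time_s: 1.85
tool_pos: [0.4508, 0.2004, 0.2687]
orientation: [-180.0, -0.0, -24.5]
wrist_force: [-0.0, -0.8, 0.3]
width: 1.0
1.85 [0.45082611 0.20042961 0.26874652] [-1.79992353e+02 -8.97575978e-03 -2.45053815e+01] [ 18.  -10.2  97.4  -0.   92.7  42.5]
[ 0.454065 -0.31851 ] (array([4.364, 9.417, 1.374]), array([-1.000e-03, -0.000e+00,  9.218e+00]))
```

```bash
python3 -m creep '[{"x":0.5,"y":1,"z":0,"ax":0,"ay":0,"az":1,"jaw":1},{"x":1,"y":2,"z":0,"ax":0,"ay":0,"az":2,"jaw":1},{"x":1.5,"y":3,"z":0,"ax":0,"ay":0,"az":3,"jaw":1},{"x":2,"y":4.2,"z":0,"ax":0,"ay":0,"az":4,"jaw":1},{"x":2.5,"y":5.4,"z":0.3,"ax":0,"ay":0,"az":5,"jaw":1},{"x":3,"y":6.6,"z":0.6,"ax":0,"ay":0,"az":6,"jaw":1},{"x":3.5,"y":7.6,"z":0.9,"ax":0,"ay":0,"az":7,"jaw":1},{"x":4,"y":8.6,"z":1.2,"ax":0,"ay":0,"az":8,"jaw":1},{"x":4.364,"y":9.417,"z":1.374,"ax":0,"ay":0,"az":9,"jaw":1},{"x":4.364,"y":9.417,"z":1.374,"ax":0,"ay":0,"az":9.218,"jaw":1}]' 40
python3 - <<'E'
from go import *
im=imaging.camera('wrist'); c=imaging.get_calibration('wrist'); cv2.imwrite('pics/w1.png',im)
s=r.sense();print(s['time_s'],s['tool_pos'],s['orientation'],s['joint_pos'].round(1))
th=np.radians(-26.69);cc,ss=np.cos(th),np.sin(th)
def V(m): m=np.array(m)/1000; return [.463+cc*m[0]-ss*m[1],-.3231+ss*m[0]+cc*m[1],m[2]]
for m in [(45,0,10),(45,0,0),(65,20,10),(65,-20,10),(-22,0,66),(20,18,60),(20,-18,60),(-40,18,60),(-40,-18,60)]: print(m,proj('wrist',V(m),c).round(1))
E
```

```text
time_s: 3.1
tool_pos: [0.4533, -0.3208, 0.1983]
orientation: [179.9, -0.0, -116.8]
wrist_force: [-0.3, 1.7, -0.1]
width: 0.999
3.15 [ 0.45378252 -0.31960174  0.19885867] [ 1.79899023e+02  1.73403516e-02 -1.16778170e+02] [-40.4   1.2  93.9  -0.   85.   76.3]
(45, 0, 10) [[277.8 140. ]]
(45, 0, 0) [[277.9 139.3]]
(65, 20, 10) [[260.3 122.1]]
(65, -20, 10) [[295.3 122. ]]
(-22, 0, 66) [[277.8 209.7]]
(20, 18, 60) [[260.2 169.1]]
(20, -18, 60) [[295.2 169.1]]
(-40, 18, 60) [[261.3 223.7]]
(-40, -18, 60) [[294.3 223.7]]
```

View pics/w1.png

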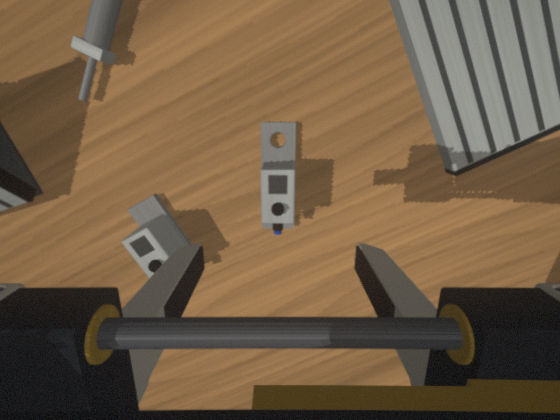

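Run:
```python
from go import *
ux=np.array([.8935,-.449]); g=np.array([.463,-.3231])-.010*ux
print(delta([*g,.018],down(-116.69)))
```

```text
(array([-1.900e-02, -2.000e-03,  3.617e+00]), array([ 0.01 ,  0.002, -0.009]))
```

```bash
python3 -m creep '[{"x":0,"y":0,"z":0.8,"ax":0,"ay":0,"az":0,"jaw":1},{"x":0,"y":0,"z":1.6,"ax":0,"ay":0,"az":0,"jaw":1},{"x":0,"y":0,"z":2.4,"ax":0,"ay":0,"az":0,"jaw":1},{"x":0,"y":0,"z":3.1,"ax":0,"ay":0,"az":0,"jaw":1},{"x":0,"y":0,"z":3.5,"ax":0,"ay":0,"az":0,"jaw":1},{"x":0,"y":0,"z":3.62,"ax":0,"ay":0,"az":0,"jaw":1},{"x":0,"y":0,"z":3.62,"ax":0,"ay":0,"az":0,"jaw":0.3},{"x":0,"y":0,"z":3.62,"ax":0,"ay":0,"az":0,"jaw":0.3},{"x":0,"y":0,"z":3.62,"ax":0,"ay":0,"az":0,"jaw":0.3},{"x":0,"y":0,"z":3.62,"ax":0,"ay":0,"az":0,"jaw":0.3}]' 50
python3 - <<'E'
from go import *
im=imaging.camera('wrist'); cv2.imwrite('pics/w2.png',im)
s=r.sense();print(s)
E
```

```text
time_s: 4.4
tool_pos: [0.4548, -0.3187, 0.0196]
orientation: [-179.9, -0.0, -116.6]
wrist_force: [-0.3, -0.1, 0.3]
width: 0.621
{'time_s': 4.45, 'joint_pos': array([-4.03056261e+01,  1.14134511e+01,  1.02784759e+02,  4.65289855e-04,
        6.57610284e+01,  7.63232152e+01]), 'qvel': array([ 0.01832487,  0.19927528,  0.18720516, -0.03912275, -0.11346201,
       -0.04805581]), 'joint_efforts': array([ 4.38381612e-03, -5.34399426e+01, -4.31340086e+01,  3.05645086e-02,
       -8.03600159e-02, -1.97020978e-03]), 'tool_pos': array([ 0.45471489, -0.31856106,  0.01942103]), 'orientation': array([-1.79960294e+02, -9.22556177e-03, -1.16629035e+02]), 'wrist_force': array([0.14879194, 0.21345022, 0.89419929]), 'wrist_torque': array([0.04911825, 0.18429502, 0.00647746]), 'width': 0.5768100675140108}
```

View pics/w2.png

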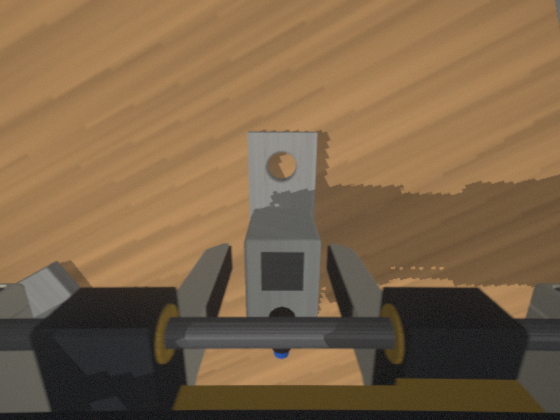

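```bash
python3 -m creep '[{"x":0,"y":0,"z":0,"ax":0,"ay":0,"az":0,"jaw":0.2},{"x":0,"y":0,"z":0,"ax":0,"ay":0,"az":0,"jaw":0.2},{"x":0,"y":0,"z":0,"ax":0,"ay":0,"az":0,"jaw":0.2},{"x":0,"y":0,"z":0,"ax":0,"ay":0,"az":0,"jaw":0.2},{"x":0,"y":0,"z":0,"ax":0,"ay":0,"az":0,"jaw":0.2}]' 50
python3 - <<'E'
from go import *
s=r.sense();print(s['time_s'],s['wrist_force'],s['width'],s['tool_pos'],s['orientation'])
E
```

```text
time_s: 5.08
tool_pos: [0.4544, -0.3185, 0.019]
orientation: [-180.0, -0.0, -116.6]
wrist_force: [-1.9, -2.4, 1.0]
width: 0.384
5.075 [-1.93419933 -2.39218089  0.9864219 ] 0.38418538342505426 [ 0.45444689 -0.31849356  0.0189804 ] [-1.79998192e+02 -1.57625411e-02 -1.16626704e+02]
```

```bash
python3 -m creep '[{"x":0,"y":0,"z":-0.4,"ax":0,"ay":0,"az":0,"jaw":0.2},{"x":0,"y":0,"z":-1,"ax":0,"ay":0,"az":0,"jaw":0.2},{"x":0,"y":0,"z":-2,"ax":0,"ay":0,"az":0,"jaw":0.2},{"x":0,"y":0,"z":-3,"ax":0,"ay":0,"az":0,"jaw":0.2},{"x":0,"y":0,"z":-4,"ax":0,"ay":0,"az":0,"jaw":0.2},{"x":0,"y":0,"z":-4.6,"ax":0,"ay":0,"az":0,"jaw":0.2},{"x":0,"y":0,"z":-4.6,"ax":0,"ay":0,"az":0,"jaw":0.2}]' 50
python3 - <<'E'
from go import *
im=imaging.camera('wrist'); c=imaging.get_calibration('wrist'); cv2.imwrite('pics/w3.png',im)
cv2.imwrite('pics/w3z.png',cv2.resize(im[110:290,220:340],None,fx=5,fy=3.3,interpolation=cv2.INTER_CUBIC))
s=r.sense();print(s['time_s'],s['wrist_force'],s['wrist_torque'],s['width'],s['tool_pos'],s['orientation'],s['joint_pos'].round(1))
M=rot(s['orientation'])
for p in [(0,-55,9),(0,-55,19),(20,-75,9),(-20,-75,9),(18,-30,-41),(-18,-30,-41),(18,-30,9),(-18,-30,9)]:
    print(p,proj('wrist',s['tool_pos']+M@(np.array(p)/1000),c).round(1))
print([(M.T@(p['point']-s['tool_pos'])).round(4).tolist()+[p['conf']] for p in imaging.place_of('valve_eye','wrist')])
E
```

```text
time_s: 5.95
tool_pos: [0.4558, -0.3191, 0.2529]
orientation: [-179.6, -0.1, -116.6]
wrist_force: [0.4, 0.2, -4.7]
width: 0.386
6.0 [ 0.08601502  0.45768268 -4.53128444] [ 0.00990049  0.20474299 -0.00303623] 0.3833935043179935 [ 0.45486204 -0.31841804  0.25000654] [-1.79877586e+02 -1.69852542e-02 -1.16617932e+02] [-40.3  -0.2  90.    0.   90.1  76.3]
(0, -55, 9) [[278.2 166.3]]
(0, -55, 19) [[278.2 163.6]]
(20, -75, 9) [[313.3 131.2]]
(-20, -75, 9) [[242.9 131.3]]
(18, -30, -41) [[317.5 239.7]]
(-18, -30, -41) [[238.2 239.7]]
(18, -30, 9) [[307.5 206.8]]
(-18, -30, 9) [[248.9 206.8]]
[[-0.0, -0.0538, 0.0148, 0.67]]
```

View pics/w3z.png

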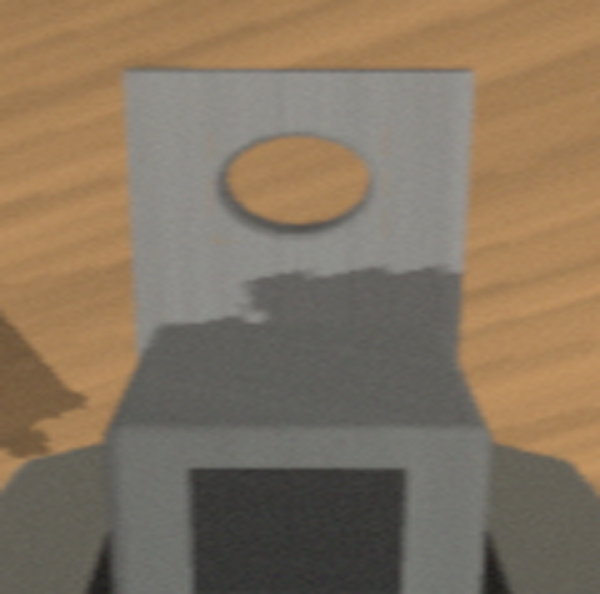

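View pics/w3.png

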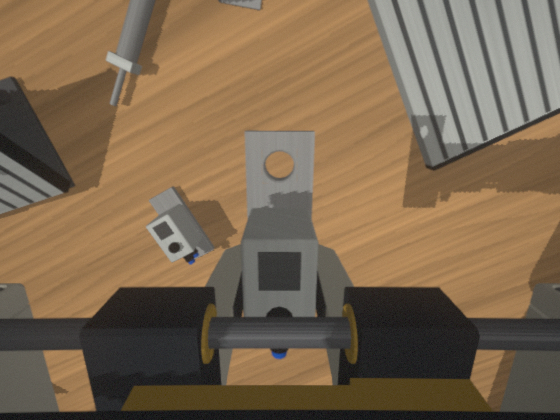

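```bash
cat >> go.py <<'E'
def board(root,yaw,tilt=50):
    yaw=np.radians(yaw); c,s=np.cos(yaw),np.sin(yaw); t=np.radians(tilt)
    z=np.array([-np.cos(t)*c,-np.cos(t)*s,np.sin(t)]); x=np.array([np.sin(t)*c,np.sin(t)*s,np.cos(t)])
    return np.array(root),np.c_[x,np.cross(z,x),z]
def tgt(b,h,eye=(0,-.055,.019),off=(0,0)):
    p,B=b; M=np.c_[-B[:,1],-B[:,0],-B[:,2]]
    E=p+B@np.array([off[0],off[1],h]); return E-M@np.array(eye),M
E
python3 - <<'E'
from go import *
b=board([.6874,.0288,.115],-8.6); p,M=tgt(b,.13); print(p,M, np.linalg.det(M)); print(delta(p,M))
E
```

```text
[0.55104278 0.04942209 0.1937873 ] [[-0.14953534 -0.75743133  0.63556035]
 [-0.98875638  0.11455072 -0.09611947]
 [-0.         -0.64278761 -0.76604444]] 1.0
(array([-7.435,  1.557,  1.089]), array([ 3.972, -0.626, -1.729]))
```

```bash
python3 -m creep '[{"x":-0.6,"y":0.1,"z":-0.2,"ax":0.3,"ay":0,"az":-0.1,"jaw":0.2},{"x":-1.5,"y":0.3,"z":-0.4,"ax":0.8,"ay":-0.1,"az":-0.3,"jaw":0.2},{"x":-2.5,"y":0.5,"z":-0.4,"ax":1.3,"ay":-0.2,"az":-0.6,"jaw":0.2},{"x":-3.5,"y":0.7,"z":-0.4,"ax":1.8,"ay":-0.3,"az":-0.8,"jaw":0.2},{"x":-4.5,"y":0.9,"z":-0.4,"ax":2.4,"ay":-0.4,"az":-1,"jaw":0.2},{"x":-5.5,"y":1.2,"z":-0.2,"ax":3,"ay":-0.5,"az":-1.3,"jaw":0.2},{"x":-6.5,"y":1.4,"z":0.2,"ax":3.6,"ay":-0.6,"az":-1.6,"jaw":0.2},{"x":-7.2,"y":1.557,"z":0.7,"ax":3.972,"ay":-0.626,"az":-1.729,"jaw":0.2},{"x":-7.435,"y":1.557,"z":1.089,"ax":3.972,"ay":-0.626,"az":-1.729,"jaw":0.2},{"x":-7.435,"y":1.557,"z":1.089,"ax":3.972,"ay":-0.626,"az":-1.729,"jaw":0.2}]' 50
python3 - <<'E'
from go import *
im=imaging.camera('wrist'); c=imaging.get_calibration('wrist'); cv2.imwrite('pics/w4.png',im)
s=r.sense();print(s['time_s'],s['wrist_force'],s['wrist_torque'],s['width'],s['tool_pos'],s['orientation'],s['joint_pos'].round(1))
print(rot(s['orientation']).round(3).tolist())
p,B=board([.6874,.0288,.115],-8.6)
for q in [(0,0,60),(0,0,53),(0,0,0),(55,103,0),(55,-103,0)]: print(q,proj('wrist',p+B@(np.array(q)/1000),c).round(1))
for n in('scene','top'): cv2.imwrite(f'pics/{n}4.png',imaging.camera(n))
E
```

```text
time_s: 7.3
tool_pos: [0.5483, 0.0498, 0.1881]
orientation: [-140.5, -0.2, -98.5]
wrist_force: [0.7, -0.4, -4.5]
width: 0.383
7.35 [-0.17761476 -0.02120968 -3.6347475 ] [ 0.11942773  0.83928402 -0.0218671 ] 0.3879321874362364 [0.54956077 0.04906071 0.19076506] [-1.40301770e+02 -1.32275902e-01 -9.85444805e+01] [  6.2 -37.  134.4 -13.5  44.8 111.1]
[[-0.149, -0.761, 0.631], [-0.989, 0.113, -0.097], [0.002, -0.639, -0.769]]
(0, 0, 60) [[277.6 145.9]]
(0, 0, 53) [[277.6 145.1]]
(0, 0, 0) [[277.8 139.5]]
(55, 103, 0) [[171.   80.7]]
(55, -103, 0) [[384.5  81.1]]
```

View pics/w4.png

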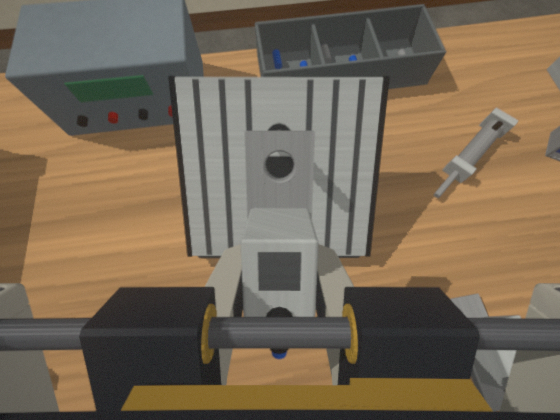

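View pics/scene4.png

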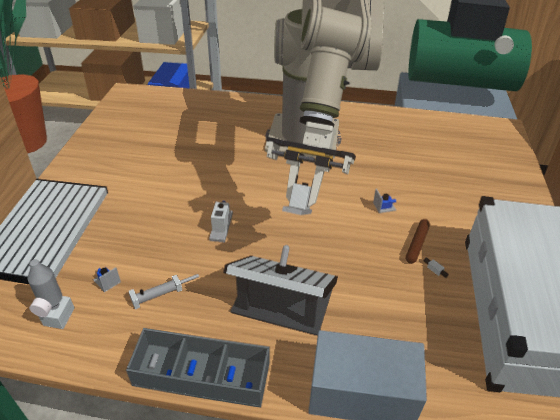

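```bash
python3 -m creep '[{"x":0.4,"y":0,"z":0,"ax":0,"ay":0,"az":0,"jaw":0.2},{"x":0.9,"y":0,"z":0,"ax":0,"ay":0,"az":0,"jaw":0.2},{"x":0.9,"y":0,"z":0,"ax":0,"ay":0,"az":0,"jaw":0.2},{"x":0.9,"y":0,"z":0,"ax":0,"ay":0,"az":0,"jaw":0.2}]' 50
python3 - <<'E'
from go import *
import pickle
s=r.sense(); c=imaging.get_calibration('wrist'); im=imaging.camera('wrist');  cv2.imwrite('pics/w5.png',im)
pickle.dump((s,c),open('w5.pkl','wb'))
cv2.imwrite('pics/w5z.png',cv2.resize(im[60:210,170:370],None,fx=4,fy=4,interpolation=cv2.INTER_CUBIC))
print(s['time_s'],s['tool_pos'],s['orientation'],s['joint_pos'].round(1))
p,B=board([.6874,.0288,.115],-8.6)
for q in [(0,0,60),(0,0,53),(0,0,18),(0,0,0),(55,103,0),(55,-103,0)]: print(q,proj('wrist',p+B@(np.array(q)/1000),c).round(1))
E
```

```text
time_s: 7.95
tool_pos: [0.5452, 0.0037, 0.1956]
orientation: [-139.9, -0.0, -98.7]
wrist_force: [-0.2, 0.4, -4.2]
width: 0.383
7.95 [0.54519866 0.003663   0.19559812] [-1.39870913e+02 -1.54479748e-02 -9.87220703e+01] [ -2.  -41.  136.3  -6.2  44.9  99.5]
(0, 0, 60) [[223.5 152.5]]
(0, 0, 53) [[224.9 151.5]]
(0, 0, 18) [[231.  147.2]]
(0, 0, 0) [[233.7 145.4]]
(55, 103, 0) [[125.3  88. ]]
(55, -103, 0) [[335.8  88.1]]
```

View pics/w5.png

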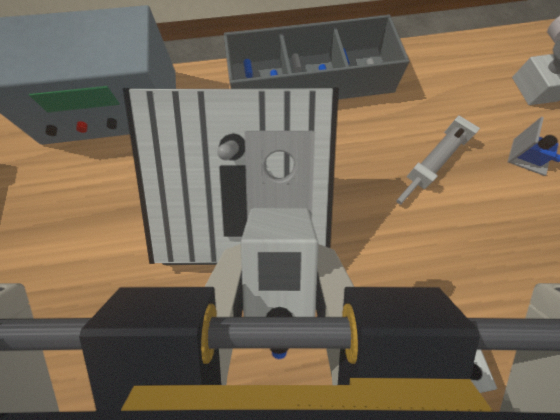

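View pics/w5z.png

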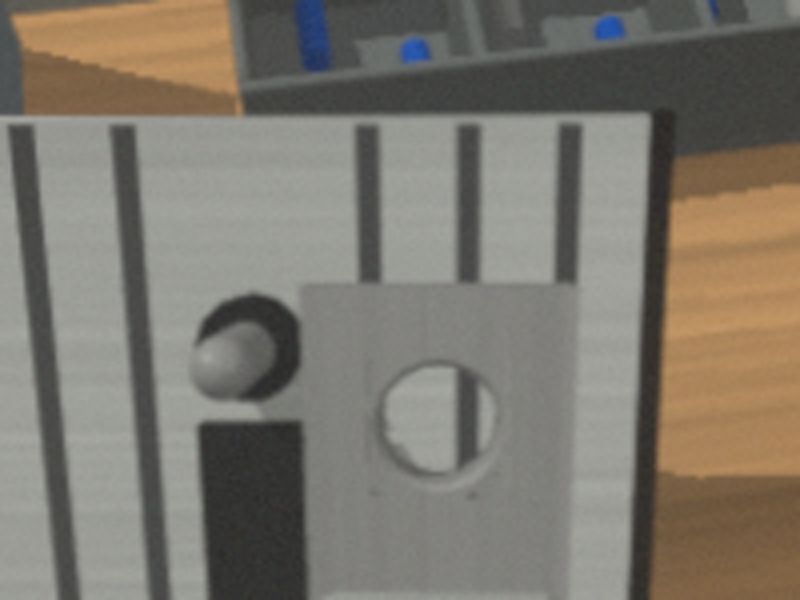

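```bash
cat >> go.py <<'E'
EYE=(.0006,-.0553,.019)
_p,_B=board([.6874,.0288,.115],-8.6); BRD=(_p-_B[:,1]*.0004-_B[:,0]*.00035,_B)
def show(h=None):
    s=r.sense(); print('t',s['time_s'],'F',s['wrist_force'].round(1),'T',s['wrist_torque'].round(2),'w',round(s['width'],3))
    M=rot(s['orientation']); E=s['tool_pos']+M@np.array(EYE); p,B=BRD
    print('eye in board mm',(B.T@(E-p)*1000).round(2),'unit tilt deg',R.from_matrix(np.c_[-B[:,1],-B[:,0],-B[:,2]].T@M).as_rotvec(degrees=True).round(2),'Fboard',(B.T@s['wrist_force']).round(1))
    print('joints',s['joint_pos'].round(1))
    if h is not None: print('delta',*delta(*tgt(BRD,h,EYE)))
E
python3 -c "
from go import *
show(.085)"
```

```text
t 8.0 F [ 0.3  0.6 -3.5] T [ 0.11  0.9  -0.01] w 0.385
eye in board mm [  2.34 -45.89 130.67] unit tilt deg [0.1  0.06 0.03] Fboard [-2.1  0.7 -2.8]
joints [ -1.9 -41.  136.3  -6.2  44.9  99.5]
delta [-0.918  0.048  0.91 ] [-0.01  -0.006 -0.003]
```

```bash
python3 -m creep '[{"x":-0.5,"y":0.048,"z":0,"ax":0,"ay":0,"az":0,"jaw":0.2},{"x":-0.918,"y":0.048,"z":0.3,"ax":0,"ay":0,"az":0,"jaw":0.2},{"x":-0.918,"y":0.048,"z":0.91,"ax":0,"ay":0,"az":0,"jaw":0.2},{"x":-0.918,"y":0.048,"z":0.91,"ax":0,"ay":0,"az":0,"jaw":0.2},{"x":-0.918,"y":0.048,"z":0.91,"ax":0,"ay":0,"az":0,"jaw":0.2},{"x":-0.918,"y":0.048,"z":0.91,"ax":0,"ay":0,"az":0,"jaw":0.2}]' 50
python3 - <<'E'
from go import *
c=imaging.get_calibration('wrist'); im=imaging.camera('wrist')
cv2.imwrite('pics/w6z.png',cv2.resize(im[80:210,220:340],None,fx=5,fy=4.6,interpolation=cv2.INTER_CUBIC))
show(.085)
p,B=BRD
for q in [(0,0,60),(0,0,53),(0,0,18),(0,0,0)]: print(q,proj('wrist',p+B@(np.array(q)/1000),c).round(1))
s=r.sense();M=rot(s['orientation']); E=np.array(EYE)
for d in (0,-.01): print(proj('wrist',s['tool_pos']+M@(E+[0,0,d]),c).round(1))
E
```

```text
time_s: 8.75
tool_pos: [0.5792, 0.0458, 0.1596]
orientation: [-139.8, -0.0, -98.6]
wrist_force: [0.5, 0.1, -3.8]
width: 0.384
t 8.8 F [ 0.2 -0.3 -3.6] T [ 0.12  0.89 -0.01] w 0.384
eye in board mm [ 0.55  0.33 85.77] unit tilt deg [0.17 0.01 0.01] Fboard [-2.1 -0.2 -2.9]
joints [  5.2 -28.8 132.7 -14.6  37.6 112.3]
delta [0.007 0.01  0.012] [-0.017 -0.001 -0.001]
(0, 0, 60) [[279.5 157.7]]
(0, 0, 53) [[279.5 156.3]]
(0, 0, 18) [[279.4 150.7]]
(0, 0, 0) [[279.4 148.4]]
[[279.  162.5]]
[[279.  165.2]]
```

View pics/w6z.png

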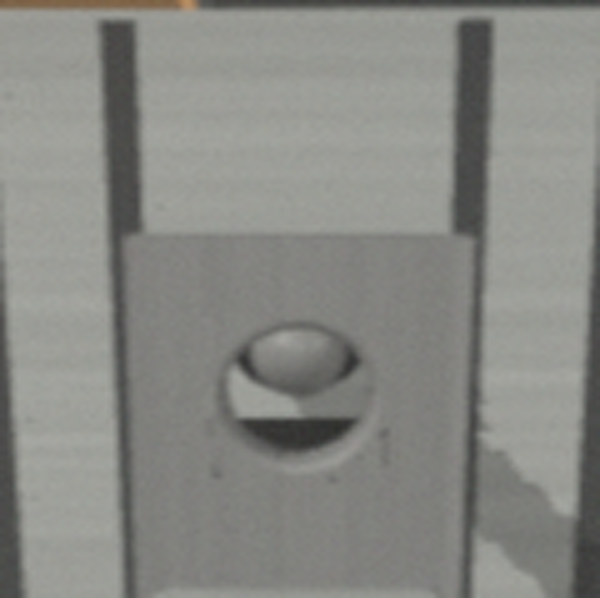

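```bash
python3 -m creep '[{"x":0.007,"y":0.01,"z":0.2,"ax":-0.017,"ay":0,"az":0,"jaw":0.2},{"x":0.007,"y":0.01,"z":0.4,"ax":-0.017,"ay":0,"az":0,"jaw":0.2},{"x":0.007,"y":0.01,"z":0.55,"ax":-0.017,"ay":0,"az":0,"jaw":0.2},{"x":0.007,"y":0.01,"z":0.7,"ax":-0.017,"ay":0,"az":0,"jaw":0.2},{"x":0.007,"y":0.01,"z":0.7,"ax":-0.017,"ay":0,"az":0,"jaw":0.2}]' 50
python3 - <<'E'
from go import *
c=imaging.get_calibration('wrist'); im=imaging.camera('wrist')
cv2.imwrite('pics/w7z.png',cv2.resize(im[80:210,220:340],None,fx=5,fy=4.6,interpolation=cv2.INTER_CUBIC))
show(.025)
E
```

```text
time_s: 9.43
tool_pos: [0.6011, 0.0419, 0.1308]
orientation: [-140.1, -0.0, -98.6]
wrist_force: [2.4, -0.9, -4.9]
width: 0.385
t 9.475 F [ 2.4  0.1 -4. ] T [0.16 0.53 0.1 ] w 0.384
eye in board mm [-1.09 -0.15 49.37] unit tilt deg [-0.12  0.04 -0.02] Fboard [-0.8  0.4 -4.6]
joints [  4.3 -21.6 130.8 -15.5  32.5 113.1]
delta [-0.004 -0.022  0.489] [ 0.012 -0.004  0.002]
```

View pics/w7z.png

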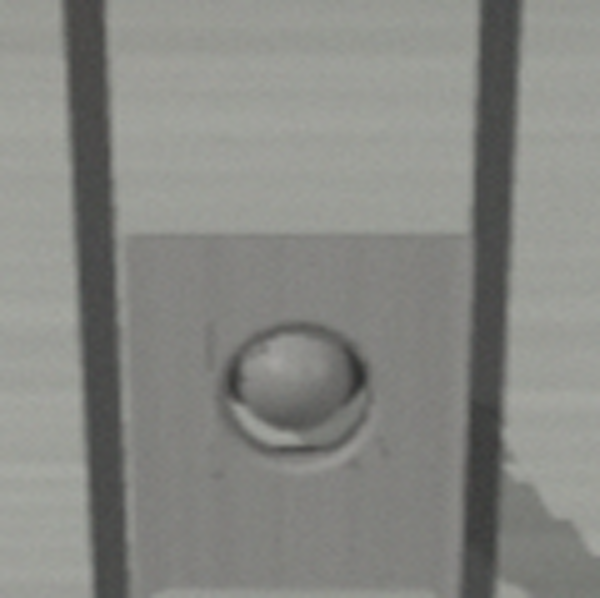

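```bash
python3 -m creep '[{"x":0,"y":-0.024,"z":0,"ax":0,"ay":0,"az":0,"jaw":0.2},{"x":0,"y":-0.024,"z":0.15,"ax":0,"ay":0,"az":0,"jaw":0.2},{"x":0,"y":-0.024,"z":0.3,"ax":0,"ay":0,"az":0,"jaw":0.2},{"x":0,"y":-0.024,"z":0.42,"ax":0,"ay":0,"az":0,"jaw":0.2},{"x":0,"y":-0.024,"z":0.42,"ax":0,"ay":0,"az":0,"jaw":0.2},{"x":0,"y":-0.024,"z":0.42,"ax":0,"ay":0,"az":0,"jaw":0.2}]' 50
python3 - <<'E'
from go import *
c=imaging.get_calibration('wrist'); im=imaging.camera('wrist')
cv2.imwrite('pics/w8z.png',cv2.resize(im[80:210,220:340],None,fx=5,fy=4.6,interpolation=cv2.INTER_CUBIC))
show(.025)
E
```

```text
time_s: 10.22
tool_pos: [0.6147, 0.0397, 0.1154]
orientation: [-140.2, -0.0, -98.6]
wrist_force: [0.9, 0.3, -3.9]
width: 0.382
t 10.275 F [-0.   0.8 -4.6] T [ 0.05  0.91 -0.03] w 0.381
eye in board mm [-0.3  -0.19 28.56] unit tilt deg [-0.13  0.04 -0.02] Fboard [-3.1  0.8 -3.5]
joints [  3.8 -17.3 129.4 -16.2  29.7 113.7]
delta [-0.004 -0.005  0.074] [ 0.013 -0.004  0.002]
```

View pics/w8z.png

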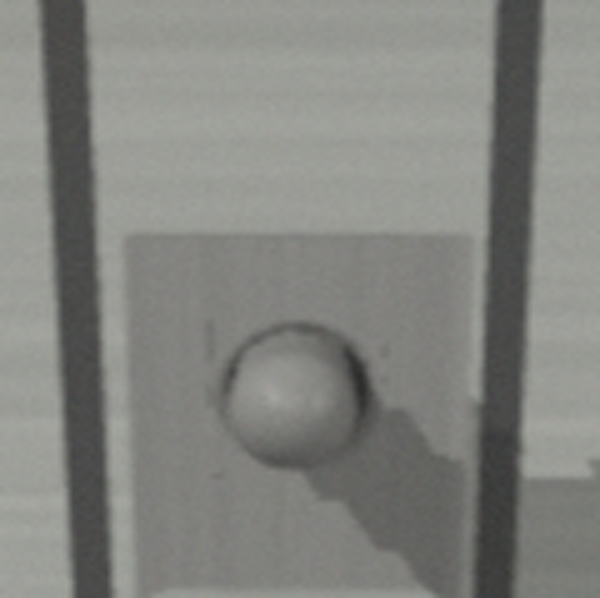

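```bash
python3 -m creep '[{"x":-0.004,"y":-0.004,"z":0.1,"ax":0.013,"ay":0,"az":0,"jaw":0.2},{"x":-0.004,"y":-0.004,"z":0.17,"ax":0.013,"ay":0,"az":0,"jaw":0.2},{"x":-0.004,"y":-0.004,"z":0.22,"ax":0.013,"ay":0,"az":0,"jaw":0.2},{"x":-0.004,"y":-0.004,"z":0.27,"ax":0.013,"ay":0,"az":0,"jaw":0.2},{"x":-0.004,"y":-0.004,"z":0.3,"ax":0.013,"ay":0,"az":0,"jaw":0.2},{"x":-0.004,"y":-0.004,"z":0.3,"ax":0.013,"ay":0,"az":0,"jaw":0.2}]' 60
python3 - <<'E'
from go import *
show(.010)
E
```

```text
time_s: 11.02
tool_pos: [0.6244, 0.0385, 0.1041]
orientation: [-140.0, -0.0, -98.6]
wrist_force: [-1.9, -1.0, -3.4]
width: 0.382
t 11.025 F [-1.9 -1.  -3.4] T [0.18 1.01 0.02] w 0.382
eye in board mm [-1.800e-01 -1.000e-02  1.355e+01] unit tilt deg [-0.01  0.04 -0.02] Fboard [-3.5 -1.3 -1.5]
joints [  3.5 -14.3 128.5 -17.1  27.6 114.6]
delta [-0.    -0.004  0.071] [ 0.001 -0.004  0.002]
```

```bash
python3 -m creep '[{"x":0,"y":-0.004,"z":0.02,"ax":0,"ay":0,"az":0,"jaw":0.2},{"x":0,"y":-0.004,"z":0.04,"ax":0,"ay":0,"az":0,"jaw":0.2},{"x":0,"y":-0.004,"z":0.04,"ax":0,"ay":0,"az":0,"jaw":0.2}]' 60
python3 - <<'E'
from go import *
show(.010)
imaging.camera('wrist')
show(.010)
c=imaging.get_calibration('wrist'); im=imaging.camera('wrist')
cv2.imwrite('pics/w9z.png',cv2.resize(im[80:290,190:370],None,fx=4,fy=2.8,interpolation=cv2.INTER_CUBIC))
E
```

```text
time_s: 11.4
tool_pos: [0.6258, 0.0383, 0.1026]
orientation: [-140.0, -0.0, -98.6]
wrist_force: [-3.8, 0.0, -1.6]
width: 0.381
t 11.4 F [-3.8  0.  -1.6] T [ 0.17  1.   -0.02] w 0.381
eye in board mm [-0.1  -0.02 11.59] unit tilt deg [-0.02  0.04 -0.02] Fboard [-3.9 -0.6  1.2]
joints [  3.5 -13.9 128.3 -17.1  27.3 114.6]
delta [-0.001 -0.002  0.032] [ 0.002 -0.004  0.002]
t 11.45 F [-3.5  0.1 -2.4] T [0.07 0.91 0.  ] w 0.38
eye in board mm [-8.000e-02  1.000e-02  1.158e+01] unit tilt deg [-0.02  0.04 -0.02] Fboard [-4.2 -0.5  0.4]
joints [  3.5 -13.9 128.3 -17.1  27.3 114.6]
delta [-0.    -0.002  0.032] [ 0.002 -0.004  0.002]
```

View pics/w9z.png

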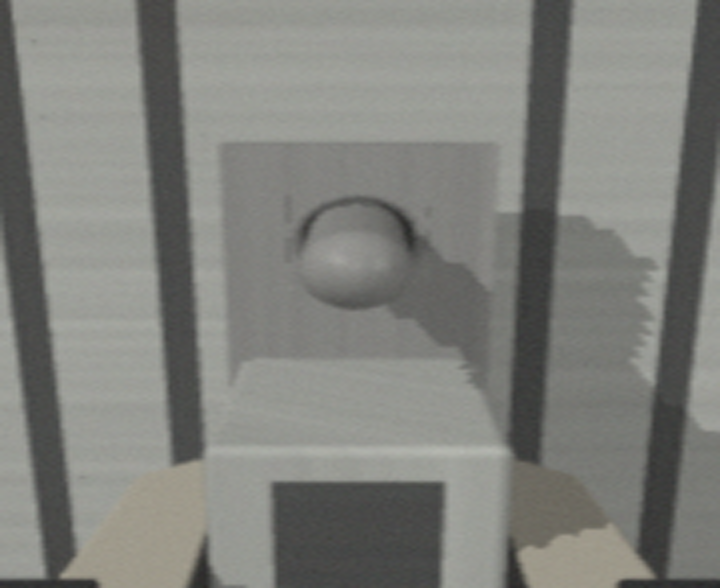

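```bash
python3 -m creep '[{"x":0,"y":-0.002,"z":0.02,"ax":0,"ay":0,"az":0,"jaw":0.2},{"x":0,"y":-0.002,"z":0.04,"ax":0,"ay":0,"az":0,"jaw":0.2}]' 60
python3 -c "
from go import *
show(.010)"; python3 -m creep '[{"x":0,"y":0,"z":0.01,"ax":0,"ay":0,"az":0,"jaw":0.2},{"x":0,"y":0,"z":0.02,"ax":0,"ay":0,"az":0,"jaw":0.2}]' 60
python3 -c "
from go import *
show(.010)"
```

```text
time_s: 11.75
tool_pos: [0.6272, 0.0382, 0.1013]
orientation: [-140.0, -0.0, -98.6]
wrist_force: [-6.8, 1.4, -1.2]
width: 0.385
t 11.75 F [-6.8  1.4 -1.2] T [ 0.16  1.05 -0.01] w 0.385
eye in board mm [0.19 0.07 9.67] unit tilt deg [-0.    0.03 -0.02] Fboard [-6.1  0.4  3.5]
joints [  3.5 -13.5 128.1 -17.2  27.1 114.7]
delta [ 0.001  0.004 -0.006] [ 0.    -0.003  0.002]
time_s: 12.0
tool_pos: [0.6278, 0.038, 0.1006]
orientation: [-140.0, -0.0, -98.6]
wrist_force: [-6.3, 0.8, -0.5]
width: 0.387
t 12.0 F [-6.3  0.8 -0.5] T [0.15 1.09 0.06] w 0.387
eye in board mm [0.2  0.03 8.68] unit tilt deg [-0.    0.04 -0.02] Fboard [-5.2 -0.2  3.7]
joints [  3.4 -13.3 128.1 -17.3  27.  114.8]
delta [ 0.     0.004 -0.026] [ 0.    -0.004  0.002]
```

```bash
python3 -m creep '[{"x":0,"y":0.02,"z":0.01,"ax":0,"ay":0,"az":0,"jaw":0.2},{"x":0,"y":0.02,"z":0.02,"ax":0,"ay":0,"az":0,"jaw":0.2}]' 60
python3 -c "
from go import *
show(.010)"; python3 -m creep '[{"x":0,"y":0,"z":0.01,"ax":0,"ay":0,"az":0,"jaw":0.2},{"x":0,"y":0,"z":0.02,"ax":0,"ay":0,"az":0,"jaw":0.2}]' 60
python3 - <<'E'
from go import *
show(.010)
c=imaging.get_calibration('wrist'); im=imaging.camera('wrist')
cv2.imwrite('pics/w10z.png',cv2.resize(im[80:290,190:370],None,fx=4,fy=2.8,interpolation=cv2.INTER_CUBIC))
E
```

```text
time_s: 12.25
tool_pos: [0.6283, 0.038, 0.0999]
orientation: [-139.9, -0.0, -98.6]
wrist_force: [-5.0, -0.1, 0.7]
width: 0.387
t 12.25 F [-5.  -0.1  0.7] T [ 0.06  0.69 -0.11] w 0.387
eye in board mm [0.14 0.1  7.95] unit tilt deg [ 0.08  0.02 -0.02] Fboard [-3.3 -0.9  3.7]
joints [  3.4 -13.2 128.1 -17.4  26.7 114.9]
delta [ 0.002  0.002 -0.042] [-0.008 -0.002  0.002]
time_s: 12.5
tool_pos: [0.629, 0.0379, 0.0991]
orientation: [-139.9, -0.0, -98.6]
wrist_force: [-4.4, -0.3, 1.3]
width: 0.381
t 12.5 F [-4.4 -0.3  1.3] T [-0.01  0.49 -0.14] w 0.381
eye in board mm [0.14 0.08 6.91] unit tilt deg [ 0.08  0.02 -0.01] Fboard [-2.5 -1.   3.7]
joints [  3.4 -13.  128.  -17.5  26.6 114.9]
delta [ 0.002  0.002 -0.063] [-0.008 -0.002  0.001]
```

View pics/w10z.png

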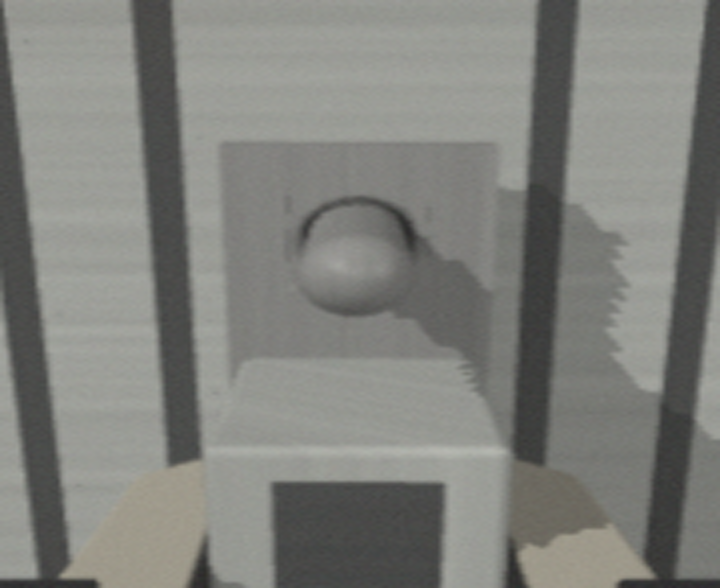

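```bash
for i in 1 ; do python3 -m creep '[{"x":0,"y":0,"z":0.01,"ax":0,"ay":0,"az":0,"jaw":0.2},{"x":0,"y":0,"z":0.02,"ax":0,"ay":0,"az":0,"jaw":0.2}]' 60; done
python3 -c "
from go import *
show()"; python3 -m creep '[{"x":0,"y":0,"z":0.01,"ax":0,"ay":0,"az":0,"jaw":0.2},{"x":0,"y":0,"z":0.02,"ax":0,"ay":0,"az":0,"jaw":0.2}]' 60
python3 -c "
from go import *
show()"
```

```text
time_s: 12.8
tool_pos: [0.6296, 0.0378, 0.0983]
orientation: [-139.9, -0.0, -98.6]
wrist_force: [-5.1, -0.3, 3.5]
width: 0.381
t 12.8 F [-5.1 -0.3  3.5] T [-0.09  0.33 -0.16] w 0.381
eye in board mm [0.08 0.06 5.88] unit tilt deg [ 0.07  0.03 -0.01] Fboard [-1.5 -1.1  5.9]
joints [  3.4 -12.8 127.9 -17.5  26.5 115. ]
time_s: 13.05
tool_pos: [0.6301, 0.0378, 0.0977]
orientation: [-139.9, -0.0, -98.6]
wrist_force: [-14.2, 0.7, 11.1]
width: 0.385
t 13.05 F [-14.2   0.7  11.1] T [-0.02  0.66 -0.16] w 0.385
eye in board mm [0.11 0.1  5.09] unit tilt deg [ 0.06  0.03 -0.01] Fboard [-3.7 -1.4 17.6]
joints [  3.4 -12.6 127.9 -17.6  26.4 115. ]
```

```bash
python3 -m creep '[{"x":0,"y":0,"z":0.008,"ax":0,"ay":0,"az":0,"jaw":0.2},{"x":0,"y":0,"z":0.014,"ax":0,"ay":0,"az":0,"jaw":0.2}]' 60
python3 -c "
from go import *
show()"
```

```text
time_s: 13.3
tool_pos: [0.6304, 0.0377, 0.0973]
orientation: [-139.9, -0.0, -98.6]
wrist_force: [-20.3, 1.2, 17.1]
width: 0.381
t 13.3 F [-20.3   1.2  17.1] T [-0.11  0.87 -0.25] w 0.381
eye in board mm [0.12 0.1  4.62] unit tilt deg [ 0.05  0.04 -0.01] Fboard [-4.5 -1.8 26.1]
joints [  3.4 -12.5 127.8 -17.6  26.4 115.1]
```

```bash
python3 -m creep '[{"x":0,"y":0,"z":0.001,"ax":0,"ay":0,"az":0,"jaw":0.2},{"x":0,"y":0,"z":0.001,"ax":0,"ay":0,"az":0,"jaw":0.2},{"x":0,"y":0,"z":0.001,"ax":0,"ay":0,"az":0,"jaw":0.2},{"x":0,"y":0,"z":0.001,"ax":0,"ay":0,"az":0,"jaw":0.2},{"x":0,"y":0,"z":0.001,"ax":0,"ay":0,"az":0,"jaw":0.2},{"x":0,"y":0,"z":0.001,"ax":0,"ay":0,"az":0,"jaw":0.2},{"x":0,"y":0,"z":0.001,"ax":0,"ay":0,"az":0,"jaw":0.2},{"x":0,"y":0,"z":0.001,"ax":0,"ay":0,"az":0,"jaw":0.2}]' 60
python3 - <<'E'
from go import *
show()
im=imaging.camera('wrist')
cv2.imwrite('pics/w11z.png',cv2.resize(im[80:290,190:370],None,fx=4,fy=2.8,interpolation=cv2.INTER_CUBIC))
im=imaging.camera('scene'); cv2.imwrite('pics/s11.png',cv2.resize(im[180:330,200:360],None,fx=4,fy=4,interpolation=cv2.INTER_CUBIC))
show()
E
```

```text
time_s: 14.3
tool_pos: [0.6304, 0.0377, 0.0973]
orientation: [-139.9, -0.0, -98.6]
wrist_force: [-20.1, 0.1, 15.2]
width: 0.385
t 14.3 F [-20.1   0.1  15.2] T [-0.12  0.86 -0.28] w 0.385
eye in board mm [0.1  0.09 4.61] unit tilt deg [ 0.05  0.04 -0.02] Fboard [-5.5 -2.9 24.5]
joints [  3.4 -12.5 127.8 -17.6  26.4 115.1]
t 14.4 F [-18.4  -0.1  14.4] T [-0.06  0.9  -0.27] w 0.388
eye in board mm [0.12 0.09 4.62] unit tilt deg [ 0.06  0.04 -0.01] Fboard [-4.7 -2.9 22.8]
joints [  3.4 -12.5 127.8 -17.6  26.3 115.1]
```

View pics/w11z.png

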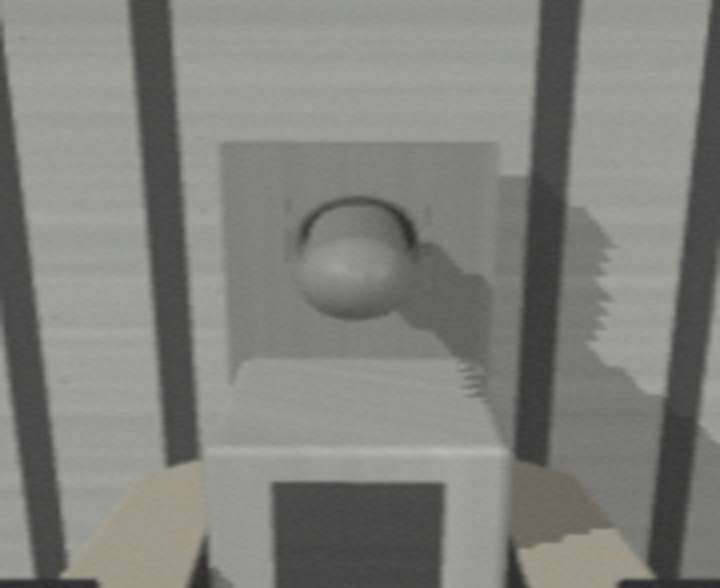

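View pics/s11.png

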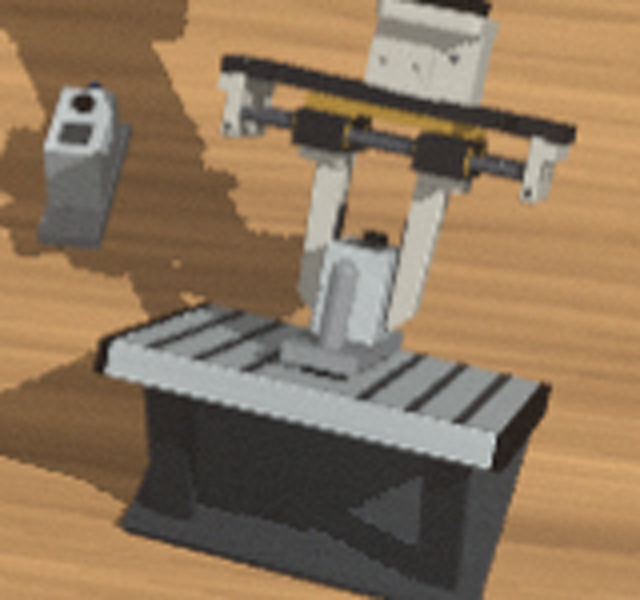

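```bash
python3 -m creep '[{"x":0,"y":0,"z":0.003,"ax":0,"ay":0,"az":0,"jaw":0.2},{"x":0,"y":0,"z":0.006,"ax":0,"ay":0,"az":0,"jaw":0.2},{"x":0,"y":0,"z":0.006,"ax":0,"ay":0,"az":0,"jaw":0.2},{"x":0,"y":0,"z":0.006,"ax":0,"ay":0,"az":0,"jaw":0.2},{"x":0,"y":0,"z":0.006,"ax":0,"ay":0,"az":0,"jaw":0.2},{"x":0,"y":0,"z":0.006,"ax":0,"ay":0,"az":0,"jaw":0.2}]' 60
python3 -c "
from go import *
show()"
```

```text
time_s: 15.15
tool_pos: [0.6305, 0.0377, 0.0972]
orientation: [-140.0, -0.0, -98.6]
wrist_force: [-22.4, 0.7, 17.9]
width: 0.381
t 15.15 F [-22.4   0.7  17.9] T [-0.11  1.01 -0.24] w 0.381
eye in board mm [0.07 0.08 4.4 ] unit tilt deg [ 0.05  0.04 -0.02] Fboard [-5.5 -2.7 28. ]
joints [  3.4 -12.5 127.8 -17.6  26.3 115.1]
```

```bash
python3 -m creep '[{"x":0,"y":0,"z":-0.015,"ax":0,"ay":0,"az":0,"jaw":0.2},{"x":0,"y":0,"z":-0.028,"ax":0,"ay":0,"az":0,"jaw":0.2},{"x":0,"y":0,"z":-0.028,"ax":0,"ay":0,"az":0,"jaw":0.2}]' 60
python3 -c "
from go import *
show()"
```

```text
time_s: 15.52
tool_pos: [0.6299, 0.0378, 0.0979]
orientation: [-139.9, -0.0, -98.6]
wrist_force: [-4.6, -0.8, 5.1]
width: 0.387
t 15.525 F [-4.6 -0.8  5.1] T [-0.06  0.41 -0.11] w 0.387
eye in board mm [0.1  0.08 5.33] unit tilt deg [ 0.07  0.03 -0.01] Fboard [-0.1 -1.5  6.8]
joints [  3.4 -12.7 127.9 -17.5  26.4 115. ]
```

```bash
python3 -m creep '[{"x":0,"y":0,"z":0,"ax":0,"ay":0,"az":0,"jaw":0.5},{"x":0,"y":0,"z":0,"ax":0,"ay":0,"az":0,"jaw":0.7},{"x":0,"y":0,"z":0,"ax":0,"ay":0,"az":0,"jaw":0.9},{"x":0,"y":0,"z":0,"ax":0,"ay":0,"az":0,"jaw":0.9},{"x":0,"y":0,"z":0,"ax":0,"ay":0,"az":0,"jaw":0.9},{"x":0,"y":0,"z":0,"ax":0,"ay":0,"az":0,"jaw":0.9},{"x":0,"y":0,"z":0,"ax":0,"ay":0,"az":0,"jaw":0.9}]' 60
python3 - <<'E'
from go import *
show()
im=imaging.camera('wrist')
cv2.imwrite('pics/w12.png',im)
E
```

```text
time_s: 16.4
tool_pos: [0.6295, 0.0377, 0.0972]
orientation: [-140.0, -0.0, -98.6]
wrist_force: [0.4, -0.0, -0.8]
width: 0.898
t 16.4 F [ 0.4 -0.  -0.8] T [0.11 0.51 0.  ] w 0.898
eye in board mm [-0.67 -0.01  5.04] unit tilt deg [ 0.01  0.04 -0.02] Fboard [-0.2  0.  -0.8]
joints [  3.4 -12.7 127.9 -17.5  26.4 115. ]
```

View pics/w12.png

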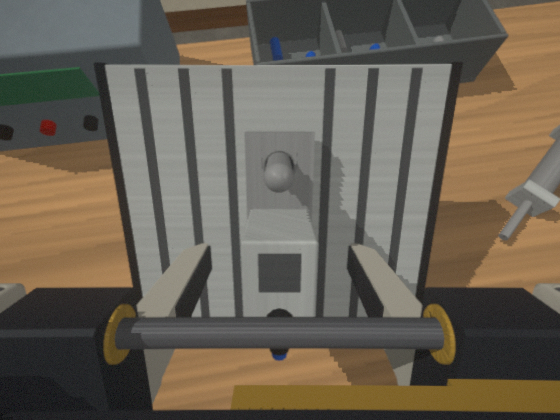

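Released; the unit sits straight below the peg, the peg at (279,172) standing through the hole, and the fingers are clear. Now I retreat along the peg axis.

```bash
python3 -m creep '[{"x":0,"y":0,"z":-0.3,"ax":0,"ay":0,"az":0,"jaw":0.9},{"x":0,"y":0,"z":-0.8,"ax":0,"ay":0,"az":0,"jaw":0.9},{"x":0,"y":0,"z":-1.5,"ax":0,"ay":0,"az":0,"jaw":0.9},{"x":0,"y":0,"z":-2.2,"ax":0,"ay":0,"az":0,"jaw":0.9},{"x":0,"y":0,"z":-2.7,"ax":0,"ay":0,"az":0,"jaw":0.9},{"x":0,"y":0,"z":-2.7,"ax":0,"ay":0,"az":0,"jaw":0.9},{"x":0,"y":0,"z":-2.7,"ax":0,"ay":0,"az":0,"jaw":0.9}]' 60
python3 - <<'E'
from go import *
show()
c=imaging.get_calibration('wrist'); im=imaging.camera('wrist'); cv2.imwrite('pics/w13z.png',cv2.resize(im[80:290,180:380],None,fx=3,fy=2.8,interpolation=cv2.INTER_CUBIC))
p,B=BRD
for q in [(0,0,53),(18,20,15.5),(18,-20,15.5),(-27,18,65.5),(-27,-18,65.5),(-87,18,65.5),(-87,-18,65.5)]: print(q,proj('wrist',p+B@(np.array(q)/1000),c).round(1))
im=imaging.camera('scene'); cv2.imwrite('pics/s13.png',cv2.resize(im[180:330,200:360],None,fx=4,fy=4,interpolation=cv2.INTER_CUBIC))
E
```

```text
time_s: 17.32
tool_pos: [0.5438, 0.0508, 0.1998]
orientation: [-140.0, -0.0, -98.6]
wrist_force: [-0.6, -0.2, -0.4]
width: 0.902
t 17.325 F [-0.6 -0.2 -0.4] T [ 0.05  0.43 -0.04] w 0.902
eye in board mm [-1.1100e+00  6.0000e-02  1.3937e+02] unit tilt deg [-0.01  0.04 -0.02] Fboard [-0.6 -0.3  0.1]
joints [  6.7 -39.1 134.7 -13.6  46.2 111.4]
(0, 0, 53) [[278.9 146.2]]
(18, 20, 15.5) [[258.8 123.8]]
(18, -20, 15.5) [[299.  123.8]]
(-27, 18, 65.5) [[258.5 178.8]]
(-27, -18, 65.5) [[299.3 178.7]]
(-87, 18, 65.5) [[259.8 241.3]]
(-87, -18, 65.5) [[298.  241.3]]
```

View pics/w13z.png

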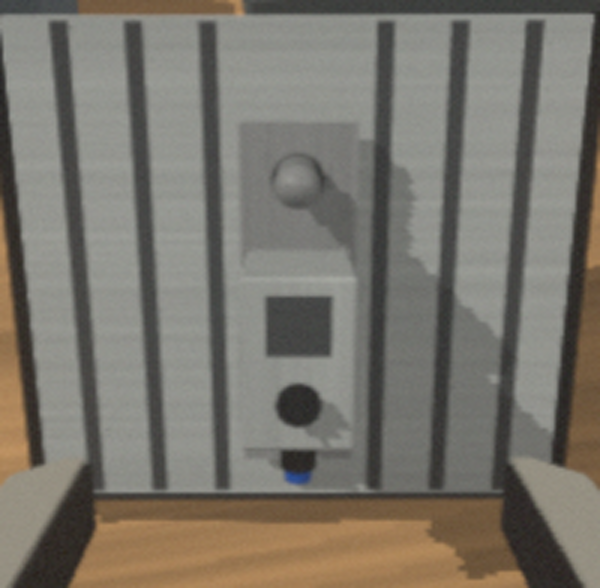

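View pics/s13.png

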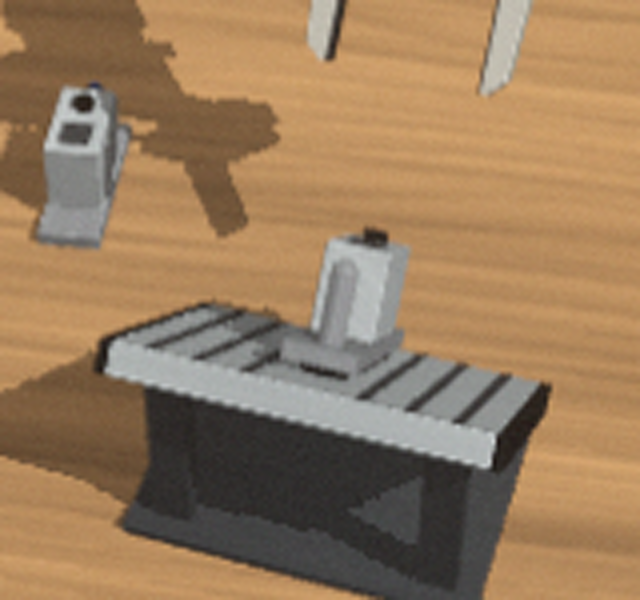

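```bash
python3 -c "
from plant import r
print(r.finish_job())"
```

```text
the job is handed in; nothing more can be done
None
```

The valve unit with the hole is hanging on the peg, flat on the rubber seat, block outwards and straight down the board. The job is handed in at 17.4 s of the 58 s allowed.

- **Threading and pushing:** I gripped the unit across its block and threaded it onto the peg along the axis. I then pushed the sleeve in at about 6.5 N until the seat was felt. Contact came with the plate's underside about 6 mm off the board, by my fitted board pose.
- **Pressing:** I held the press for about 1.8 s. The total contact force, with the unit's weight taken off, drifted from about 29 N down to about 26 N. I then pressed a little further, to about 31 N. Roughly 6 to 7 N of that is probably the sleeve, so I take the seat's share to be about 19 to 25 N. This split was not measured directly. No reading came above about 31 N against the 40 N limit.
- **Release:** I eased off to about 9 N, opened the jaws and backed away along the peg axis.

After the release the wrist camera showed the block within about 1 pixel of where a flat, straight unit should appear, with the peg through the hole. The scene view agreed, and the wrist force was about zero. The spare, visible in that view, was still in its place. I did not check the other loose parts again at the end, but the arm did not go near them.

One reading was off: while threading, the hole sat about 1 mm low on the peg with a light touch. I corrected that before going further.

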